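# Bring the salt shaker round on the spice carousel

## Task

Turn the spice carousel, either way round, until the salt shaker on its tray stands right in front of the small upright pointer on the carousel's fixed foot. Turn it gently and only by pushing with a closed fingertip against the arms of the cross handle on top: do not grip the handle, and do not touch the tray, the shaker or the jars, which must all stay standing in their places on the tray. Leave the carousel at rest with the shaker lined up with the pointer.

Things in the scene. Friction and masses are not known exactly. Their poses are not given: they have to be found in the camera images.
- foot: the carousel's fixed foot: a dark steel disc, 90 mm across, on the worktop, with a flat tongue on its -x side ending in a small upright steel pointer (12 mm wide, 49 mm high, 100 mm from the centre, just outside the tray). Origin on the carousel's axis at worktop height; -x points from the axis to the pointer. It cannot move
- pick_point (a point): the point where the salt shaker's underside is to stand: on the tray's top, 56 mm from the carousel's axis, on the straight line from the axis to the pointer; fixed to the foot
- turntable: the turning part with tray and cross handle, on an upright axis; origin on the axis (as the foot's), at worktop height. It turns endlessly both ways against light friction (about 1 N of push on an arm's outer half) and stays where it is left. Its x and y axes lie along the four arms. Its central post is 16 mm thick
- star: the steel cross handle on top, fixed to the turntable: hub 32 mm across, top 209 mm above the worktop; four equal round level arms, 10 mm thick, along the turntable's +x, +y, -x, -y, centre line 193 mm above the worktop, each ending 96 mm from the axis in a 16 mm wooden ball. Origin on the axis at worktop height
- tray: the round wooden tray fixed to the turntable: 172 mm across, top 40 mm above the worktop, a steel rim 4 mm higher. Shaker and jars stand on it about 56 mm from the axis, in the four quarters midway between the arms; which one is where varies. Origin and axes as the turntable's
- shaker: the salt shaker: clear glass with a domed grey top, no dark cap, 44 mm across, 90 mm high, standing loose on the tray; origin at the centre of its underside. The tallest jar's top is 145 mm above the worktop, so 43 mm are free under the arms
- jar_a: round spice jar of clear glass with a dark screw cap, 44 x 44 x 96 mm, standing loose on the tray; origin at the centre of its underside
- jar_b: round spice jar of clear glass with a dark screw cap, 44 x 44 x 96 mm, standing loose on the tray; origin at the centre of its underside
- jar_c: round spice jar of clear glass with a dark screw cap, 40 x 40 x 105 mm, standing loose on the tray; origin at the centre of its underside

How it is judged:
On the way:
1. a finger pushes an arm of the cross handle (contact force between the fingers and star above 0.2 N).
At the end, for the whole second after the job is handed in: The salt shaker's centre is within 12 mm of the pick point in front of the pointer, the turntable is at rest, and the shaker and the three jars stand upright on the tray (horizontal distance between shaker and pick_point below 0.012 m and angular speed of turntable below 0.05 rad/s and angle between each of shaker, jar_a, jar_b, jar_c's own z axis and vertical below 0.15 rad and height (world z) of shaker between 0.033 and 0.048 m and horizontal distance between each of shaker, jar_a, jar_b, jar_c and turntable below 0.075 m and height (world z) of jar_a between 0.033 and 0.048 m and height (world z) of jar_b between 0.033 and 0.048 m and height (world z) of jar_c between 0.033 and 0.048 m); the robot touches nothing.
It fails at once if the shaker or a jar is touched by the robot (contact force between any of the fingers, the arm and shaker above 0.5 N or contact force between any of the fingers, the arm and jar_a above 0.5 N or contact force between any of the fingers, the arm and jar_b above 0.5 N or contact force between any of the fingers, the arm and jar_c above 0.5 N).
It fails at once if the tray is touched by the robot (contact force between any of the fingers, the arm and tray above 0.5 N).
It fails at once if the cross handle is gripped or pushed harder than 15 N (contact force between any of the fingers, the arm and star above 15 N).
It fails at once if the carousel is flicked round faster than 3 rad/s (angular speed of turntable above 3 rad/s).
It fails at once if the shaker or a jar is lifted, tipped or thrown off its place (height (world z) of any of shaker, jar_a, jar_b, jar_c above 0.05 m or angle between any of shaker, jar_a, jar_b, jar_c's own z axis and vertical above 0.3 rad or horizontal distance between any of shaker, jar_a, jar_b, jar_c and turntable above 0.08 m).
It also fails if it takes over 54 s, if anything falls off the work surface, if the arm or the gripper's body presses on something with over 40 N, if the wrist force passes 120 N, or if a joint passes its speed limit or range.

## Robot

A 6-joint arm with a two-finger parallel gripper is mounted at the origin on a cart in front of the work surface, level with it; the furniture and walls round the work are solid. World frame = base frame: x ahead of the robot, y to its left, z up, the work surface at z = 0. Lengths are in m, angles in rad, forces in N, time in s.
With the tool pointing down it reaches from about 0.3 to 0.95 m from the base axis. Payload 3.1 kg.
Tool frame: the origin (TCP) lies between the finger pads; the fingertips stand 14 mm ahead of it and the grasp point (between the pads) lies 5 mm behind it; z points along the fingers, y is the line along which they close (so a half turn about z gives the same grasp; the last joint's range is limited). The gripper opens to 85 mm and grips with 20 to 120 N. Pads are 22 mm wide; open, the fingers measure 114 mm over their backs; the gripper's body (76 mm by 85 mm) begins 54 mm behind the grasp point. The pads swing forward as they close: fully open they stand 13 mm farther back than shut.
Start: joints at [1.122, 0.308, 1.634, -0, 1.2, -0.07], TCP at [0.231, 0.581, 0.245] pointing down, gripper open.
Joint ranges: [-3.06, 3.06], [-0.79, 1.96], [0.05, 2.63], [-1.19, 4.34], [0.05, 2.64], [-2.94, 2.94]. Speed limits (rad/s): [2.79, 2.79, 3.14, 3.14, 3.14, 3.14].

## Interface

Orientations are given as a 3x3 rotation matrix whose columns are the frame's x, y, z axes.
In Python, from workcell import r, viewer gives the robot as it stands (r), with the cameras (viewer). Calls block until the motion is done:
- r.move_ptp(position, orientation): joint-space move of the TCP to a pose.
- r.movel(position, max_speed=0.15, rot=None, until_force=None): straight line of the TCP; rot=None keeps the orientation; max_speed is the mean speed in m/s. With until_force (N) it stops when the force on the tool has changed by that much, and returns True; else False.
- r.move_joints(angles): joint-space move.
- r.gripper_to(opening, effort=None): finger opening in m; effort is the grip in N (None keeps the last); returns when the fingers have stopped.
- r.sleep(seconds).
- r.ik(position, orientation): joint angles nearest the present ones, or None.
- r.sense(): the state.
- viewer.capture(name): name is "scene" or "top" or "wrist"; returns the picture (480x640x3 uint8, red, green, blue); there is no depth.
- viewer.camera_info(name): a dict with "K" (3x3 intrinsics, pixels), "D" ([k1, k2, p1, p2, k3] as OpenCV has them; the pictures are not rectified), "T" (4x4, takes a point from camera to world coordinates). Camera axes: x right, y down, z forward; pixel columns grow to the right and rows downward; lengths in m; the calibration is good to about 2 mm. A picture is of the moment at which its call begins: read the wrist's pose just before it. camera_info takes no time and is no camera call; for the wrist camera it gives the pose at the moment of the call.
A pose or a line that the arm cannot do raises r.PlanningError and nothing moves.
- r.hand_in(): hands the job in; it is judged then, once.
The state is a dict: "time": time; "joint_pos": joint angles; "joint_vel": joint speeds; "effort": joint torques, N m; "ee_pos": TCP position; "orientation": TCP orientation; "wrist_force": force on the tool from outside, world axes, zero at the start; "ft_torque": the same for the moment, N m; "width": finger opening in m; "gripper_force": force on a finger pad.
Only numpy, scipy, OpenCV 4.12 (cv2) and the standard library are available. Lean on these libraries where they do the work, as an engineer would, in place of code of your own. Each camera call takes 0.05 s, during which the arm holds its last target. There are 200 camera calls.

## Working session

There is one attempt and no reset: what is moved stays moved. The work goes in short steps, each a Python script; the robot and the scene stay as the last script left them, time stands still between calls to the robot, and variables do not carry over. Pictures are saved under pics/ and viewed, at most 10 in all, crops included, and the job is handed in when it is done.

```bash
mkdir -p pics
python3 - <<'E'
from workcell import r, viewer
import cv2,numpy as np
for n in("scene","top"):
    cv2.imwrite(f"pics/{n}0.png",viewer.capture(n)[:,:,::-1])
    c=viewer.camera_info(n);print(n,np.round(c["K"],1).tolist(),c["D"],np.round(c["T"],3).tolist())
s=r.sense();print(s["time"],s["ee_pos"],s["orientation"],s["width"])
E
```

```text
scene [[474.9, 0.0, 311.7], [0.0, 474.9, 234.5], [0.0, 0.0, 1.0]] [-0.02060083  0.          0.          0.          0.        ] [[-0.468, -0.411, 0.782, -0.167], [-0.884, 0.217, -0.415, 0.488], [0.001, -0.885, -0.465, 0.451], [0.0, 0.0, 0.0, 1.0]]
top [[621.4, 0.0, 320.4], [0.0, 621.4, 232.2], [0.0, 0.0, 1.0]] [-0.22316327  0.          0.          0.          0.        ] [[-0.001, -0.996, 0.095, 0.426], [-1.0, -0.0, -0.013, 0.149], [0.013, -0.095, -0.995, 0.926], [0.0, 0.0, 0.0, 1.0]]
0.1 [0.23085402 0.58003317 0.24417925] [[-9.29104230e-01  3.69816915e-01 -8.82795950e-04]
 [ 3.69817944e-01  9.29102384e-01 -1.85683043e-03]
 [ 1.33520522e-04 -2.05166279e-03 -9.99997886e-01]] 0.08524938234187016
```

View pics/scene0.png

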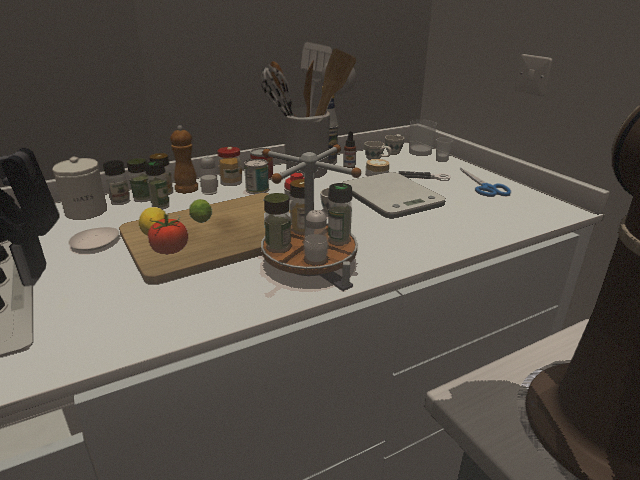

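View pics/top0.png

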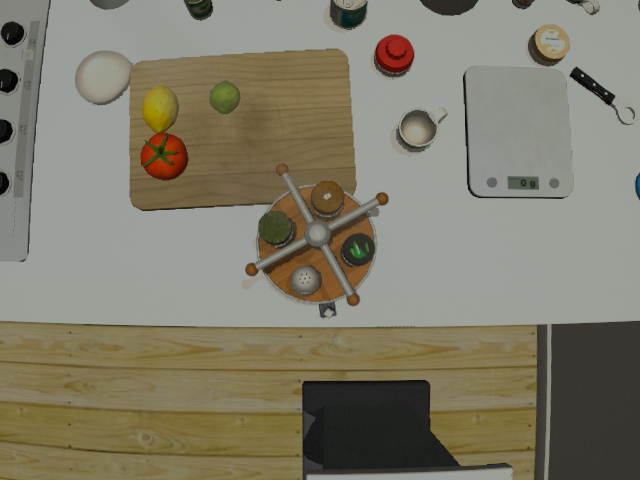

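The scene view shows the carousel at about (310,230), with the shaker at (316,237) and the pointer at (347,270). In the top view the hub is at (317,233), the balls at (282,169), (383,199), (353,299) and (252,269), the shaker dome at (305,279) and the pointer at (328,308). Next I'll turn these into positions and check the heights across both views.

```bash
cat > h.py <<'E'
import cv2,numpy as np
from workcell import r, viewer
def ray(n,px):
    c=viewer.camera_info(n);T=np.array(c["T"])
    u=cv2.undistortPoints(np.array(px,float).reshape(-1,1,2),np.array(c["K"]),np.array(c["D"])).reshape(-1,2)
    return T[:3,3],np.c_[u,np.ones(len(u))]@T[:3,:3].T
def plane(n,px,z):
    o,d=ray(n,px);return o+d*((z-o[2])/d[:,2])[:,None]
def tri(pa,pb):
    oa,da=ray("top",pa);ob,db=ray("scene",pb);out=[]
    for a,b in zip(da,db):
        s=np.linalg.lstsq(np.c_[a,-b],ob-oa,rcond=None)[0]
        p,q=oa+a*s[0],ob+b*s[1];out.append(np.r_[(p+q)/2,np.linalg.norm(p-q)])
    return np.array(out)
def balls(n,img,seeds,w=9):
    out=[]
    hsv=cv2.cvtColor(img,cv2.COLOR_RGB2HSV)
    for x,y in seeds:
        m=cv2.inRange(hsv[y-w:y+w+1,x-w:x+w+1],(3,90,30),(17,255,200))
        k,l,s,c=cv2.connectedComponentsWithStats(m)
        i=1+np.argmax(s[1:,4]) if k>1 else 0
        out.append(c[i]+[x-w,y-w]);print(n,(x,y),s[i].tolist(),np.round(out[-1],1))
    return np.array(out)
E
python3 - <<'E'
from h import *
t=viewer.capture("top");s=viewer.capture("scene")
bt=balls("top",t,[(282,169),(383,199),(353,299),(252,269)])
P=plane("top",bt,.193);c=P.mean(0);print("centre",c,"\n",P-c,"\n",np.linalg.norm(P-c,axis=1),np.degrees(np.arctan2(*(P-c)[:,1::-1].T[[0,1]])) )
print("shaker",plane("top",[(305,279)],.128)-c,"pointer",plane("top",[(328,306)],.049)-c)
cv2.imwrite("pics/s1.png",cv2.resize(s[130:300,240:380],None,fx=3.5,fy=3.5,interpolation=2)[:,:,::-1])
cv2.imwrite("pics/t1.png",cv2.resize(t[150:330,230:410],None,fx=3.3,fy=3.3,interpolation=2)[:,:,::-1])
E
```

```text
top (282, 169) [3, 3, 12, 13, 112] [281.4 168.6]
top (383, 199) [2, 3, 12, 12, 107] [382.  198.2]
top (353, 299) [3, 3, 12, 13, 113] [352.9 299.2]
top (252, 269) [3, 3, 12, 13, 114] [251.2 269.2]
centre [0.49458276 0.14391132 0.193     ] 
 [[ 0.07797366  0.04255655  0.        ]
 [ 0.04228542 -0.077782    0.        ]
 [-0.07773721 -0.04231578  0.        ]
 [-0.04252187  0.07754123  0.        ]] 
 [0.08883103 0.08853302 0.08850818 0.08843501] [  28.62487489  -61.46971985 -151.43860558  118.73937547]
shaker [[-0.05268065  0.01479178 -0.065     ]] pointer [[-0.08913847 -0.01664666 -0.144     ]]
```

View pics/s1.png

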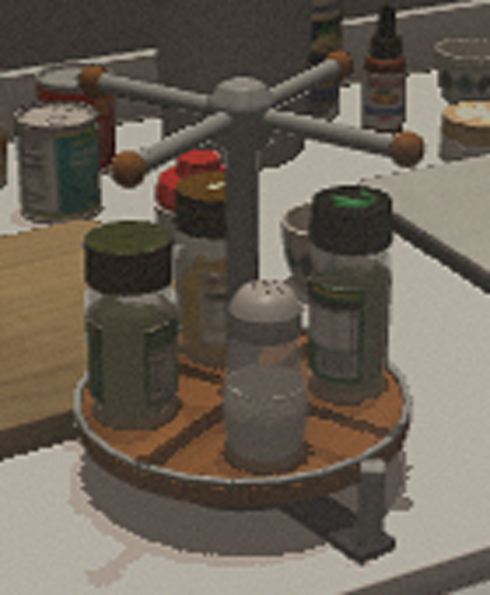

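View pics/t1.png

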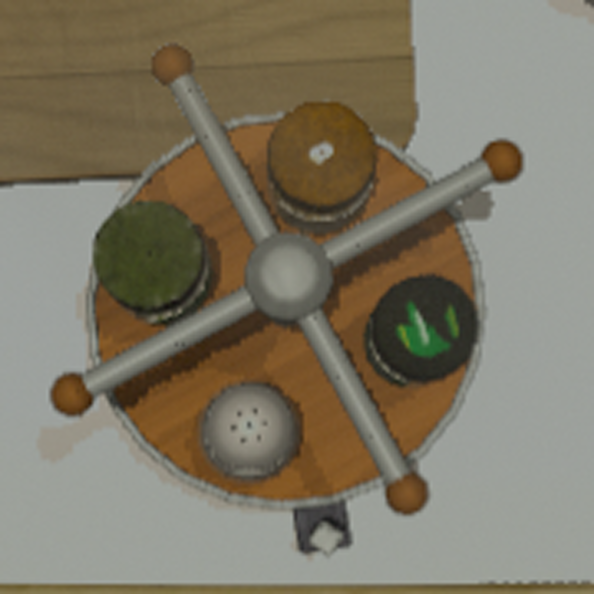

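The crops confirm the layout: shaker dome at crop (250,430) and pointer top at (325,537) in the top view, shaker between the two near arms. I'll check the heights, then place the closed fingertip in the gap between arms C and B.

```bash
cat >> h.py <<'E'
def yaw(a):
    c,s=np.cos(a),np.sin(a);return np.array([[c,s,0],[s,-c,0],[0,0,-1.]])
E
python3 - <<'E'
from h import *
print(tri([(281.4,168.6),(382,198.2),(352.9,299.2),(251.2,269.2),(328.5,312.7)],[(266.3,152.9),(337.4,148.6),(356.3,172.3),(276.6,178),(346.3,262.9)]).round(4))
c=np.array([.4946,.1439]);f=lambda p:(np.linalg.norm(p),np.degrees(np.arctan2(p[1],p[0])))
print("pointer",f(plane("top",[(328.5,312.7)],.049)[0,:2]-c),"shaker dome",f(plane("top",[(305.8,280.3)],.125)[0,:2]-c))
a=np.radians(-106);p=c+.07*np.r_[np.cos(a),np.sin(a)]
for o in(0,np.pi):
    print(r.ik([*p,.192],yaw(a+np.pi/2+.0+o)))
E
```

```text
[[0.5723 0.1859 0.193  0.0014]
 [0.5361 0.0648 0.1929 0.0029]
 [0.4164 0.101  0.1935 0.0015]
 [0.4517 0.2206 0.1936 0.0018]
 [0.3956 0.126  0.0476 0.0014]]
pointer (np.float64(0.10008372304334094), np.float64(-170.0306482738566)) shaker dome (np.float64(0.05603887901301256), np.float64(165.735936366741))
[ 6.93322993e-02  9.25462656e-02  2.01099762e+00 -4.44089210e-16
  1.03804877e+00  1.91938131e+00]
[ 6.93322993e-02  9.25462656e-02  2.01099762e+00 -4.44089210e-16
  1.03804877e+00 -1.22221135e+00]
```

Measured heights agree: balls at 0.193 m, pointer top at 0.048 m. The shaker is at about 165° and the pointer at 190°, so it needs about +25° of turn. Next comes the approach and a gentle push to just short of that.

```bash
cat >> h.py <<'E'
C=np.array([.4946,.1439])
def at(deg,z=.192,R=.07):
    a=np.radians(deg);return np.r_[C+R*np.r_[np.cos(a),np.sin(a)],z]
def rot(deg): return yaw(np.radians(deg)+np.pi*1.5)
def arc(d0,d1,speed=.03,uf=None):
    for d in np.linspace(d0,d1,max(2,int(abs(d1-d0)/4)+1))[1:]:
        if r.movel(at(d),max_speed=speed,rot=rot(d),until_force=uf): return d
E
python3 - <<'E'
from h import *
r.gripper_to(0.0)
r.move_ptp(at(-106,.31),rot(-106))
r.movel(at(-106),max_speed=.1)
s=r.sense();print(s["time"],s["width"],s["ee_pos"],s["wrist_force"])
arc(-106,-75); print(r.sense()["wrist_force"])
arc(-75,-56); s=r.sense();print(s["time"],s["wrist_force"],s["ee_pos"]-at(-56))
cv2.imwrite("pics/t2.png",viewer.capture("top")[100:360,180:460,::-1].repeat(2,0).repeat(2,1))
E
```

```text
4.3333 4.173554176004928e-05 [0.47600809 0.07666747 0.19277398] [-0.45650087 -0.12827858  0.3171894 ]
[ 0.19763196 -0.05004198 -0.09876886]
8.0333 [ 0.99430468 -0.04656597  0.44243147] [-1.40720137e-04 -8.99909543e-07 -3.94983512e-05]
```

View pics/t2.png

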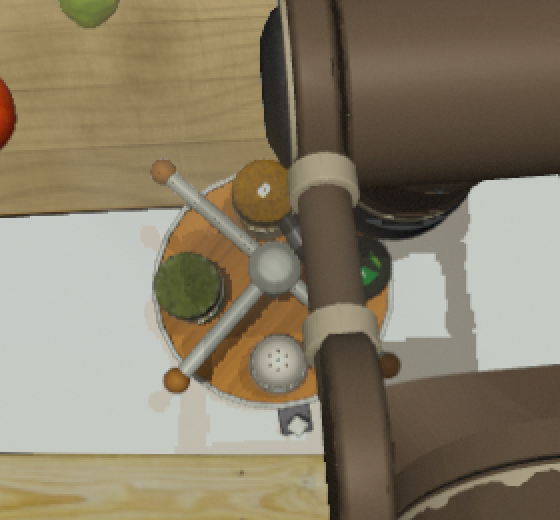

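The view shows the turntable has turned about 17°. Ball A is at full-frame (261,186), ball D at (268,290), and the dome at (319,281) is approaching the pointer at (328,312). I'll measure and finish the push.

```bash
cat >> h.py <<'E'
def ang(seeds):
    p=plane("top",balls("top",viewer.capture("top"),seeds),.193)[:,:2]-C
    return np.degrees(np.arctan2(p[:,1],p[:,0]))
E
python3 - <<'E'
from h import *
a=ang([(261,186),(268,290)]);print(a)
turn=np.mean(a-[28.6,118.7]);rem=25.3-turn;print(turn,rem)
assert 0<rem<15
arc(-56,-56+rem,.015)
r.sleep(.2)
arc(-56+rem,-75+rem,.06)      # back off
r.movel(at(-80+rem,.192),rot=rot(-80+rem))
r.movel(at(-80+rem,.33)); 
r.move_ptp([.231,.581,.3],yaw(2.76)); r.sleep(.3)
print(r.sense()["time"])
t=viewer.capture("top");cv2.imwrite("pics/t3.png",cv2.resize(t[150:330,230:410],None,fx=3.3,fy=3.3,interpolation=2)[:,:,::-1])
E
```

```text
top (261, 186) [3, 3, 13, 12, 112] [260.8 185. ]
top (268, 290) [3, 3, 13, 12, 117] [267.6 289.9]
[ 49.13639476 139.07318798]
20.454791370992698 4.845208629007303
13.5667
```

View pics/t3.png

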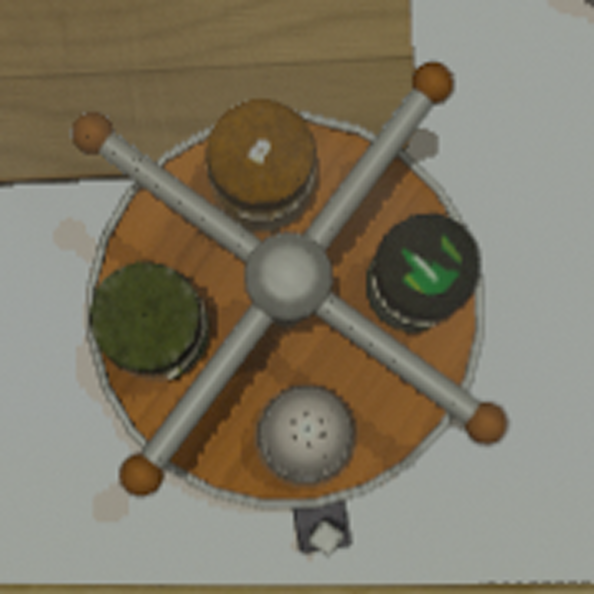

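The dome is now at crop (307,433), which is (323,281) in the full frame. It lines up between the hub and the pointer at (328.5,312.7), and every jar is upright. One numeric check before handing in.

Run:
```python
from h import *
p=plane("top",[(230+307/3.3,150+434/3.3)],.125)[0,:2]-C
q=np.radians(-170.03);t=.056*np.r_[np.cos(q),np.sin(q)]
e=np.linalg.norm(p-t);print(p,t,e)
if e<.006: print(r.hand_in())
```

```text
[-0.05587877 -0.00835679] [-0.05515432 -0.00969542] 0.0015220960456877428
the job is handed in; nothing more can be done
None
```

Job handed in: the shaker measured about 1.5 mm from the pick point in the last camera check, with all the jars upright and the arm clear; I haven't seen the judge's result.

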